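Sort the handed brackets

ROBOT

A 6-joint arm with a two-finger parallel gripper is mounted at the origin on a cart in front of the work surface, level with it; the furniture and walls round the work are solid. World frame = base frame: x ahead of the robot, y to its left, z up, the work surface at z = 0. Lengths are in m, angles in degrees, forces in N, time in s.
With the tool pointing down it reaches from about 0.35 to 0.875 m from the base axis. Payload 4.2 kg.
Tool frame: the origin (TCP) lies on the front face of the gripper's body, between the roots of the fingers; the fingertips stand finger_overhang ahead of it and the grasp point (between the pads) lies 51 mm ahead of it (finger_overhang is the distance from the TCP to the fingertips, in m); z points along the fingers, y is the line along which they close (so a half turn about z gives the same grasp; the last joint's range is limited). The gripper opens to 87 mm and grips with 3 to 60 N. Pads are 19 mm wide; open, the fingers measure 117 mm over their backs; the gripper's body (75 mm by 190 mm) begins 51 mm behind the grasp point.
Start: joints at [86.952, 22.042, 0.453, 0, -68.411, -14.817], TCP at [0.192, 0.595, 0.292] pointing down, gripper open.
Joint ranges: [-179.83, 179.83], [-69.29, 118.12], [-61.27, 80.66], [-181.25, 117.63], [-171.15, -9.14], [-177.46, 177.46]. Speed limits (degrees/s): [159.86, 159.86, 180, 180, 180, 180].

INTERFACE

Orientations are given as a 3x3 rotation matrix whose columns are the frame's x, y, z axes.
In Python, from station import sense, capture, camera_model, finish_job, finger_overhang gives the robot as it stands. The module is installed in compiled form; this text tells all that it offers.
- The arm moves only by the tool jog_arm, never from a script. Its argument "rows" is a list that holds one entry, the list of rows, each a list of 4 numbers: the shift along the tool's x, y, z in m, then the turn about the tool's z in rad. A call has 1 to 20 rows; each row shifts and turns the commanded pose from where the row before left it, along the tool's axes as they then stand; what a row does not reach is not made up. A row lasts 1/8 s, in which the tool goes at most 62.5 mm and 10.7 degrees, less where a joint would pass 70% of its speed; a pose out of reach is approached as far as the arm can. A call is refused whole if a number of a shift passes 0.0625 or a number of a turn 0.188, either way. A call with a gripper value outside its range is refused whole. "claw" is the opening, from 0 (shut) to 1 (fully open), set as the call begins (left out, the last holds). The fingers move at their own pace and stop on an object; the grip force is fixed at half the most. Time passes only in rows, so rows that do not move let the fingers close. It gives the time, the measured TCP pose, the force, the opening and the grip force at its end, in the units of the state.
- sense(): the state, without advancing time (a new reading comes with each control period).
- capture(name): name is "scene" or "top" or "wrist"; returns the picture (420x560x3 uint8, red, green, blue); there is no depth.
- camera_model(name): a dict with "fovy" (degrees; the focal length in pixels is half the picture's height over the tangent of half this angle, whatever the lens; pixels are square), "cx", "cy" (the principal point, pixels), "eye" and "rotation" of the camera in the world. Camera axes: x right, y down, z forward; pixel columns grow to the right and rows downward; lengths in m; the calibration is good to about 2 mm. A picture is of the moment at which its call begins: read the wrist's pose just before it. camera_model takes no time and is no camera call; for the wrist camera it gives the pose at the moment of the call.
- finish_job(): hands the job in; it is judged then, once.
The state is a dict: "time_s": time; "joints": joint angles; "joint_velocities": joint speeds; "effort": joint torques, N m; "tcp_pos": TCP position; "ee_rot": TCP orientation; "wrist_force": force on the tool from outside, world axes, zero at the start; "moment": the same for the moment, N m; "gripper_width": opening from 0.0 (shut) to 1.0 (fully open); "gripper_force": force on a finger pad.
Only numpy, scipy, OpenCV 4.12 (cv2) and the standard library are available. Lean on these libraries where they do the work, as an engineer would, in place of code of your own. Each camera call takes 0.05 s, during which the arm holds its last target. There are 200 camera calls.

TASK

Two mirror-image steel brackets, one left-hand and one right-hand, stand loose on the worktop between two cardboard trays (the plain offcut of angle at the front is not one of them). Put each loose bracket into the tray that already holds a bracket of the same hand, standing upright with its foot flat on the tray's floor, and let go of it.

Things in the scene. Friction and masses are not known exactly. Their poses are not given: they have to be found in the camera images.
- left_hand_bracket: Loose left-hand steel bracket, 90 x 48 x 45 mm, 0.25-0.5 kg. Upright leaf 90 long (x), 8 thick, 45 high, at y 16 to 24 mm; foot 42 x 40 x 8 mm at x -45 to -3, y -24 to 16: with the foot towards you it is at the leaf's left end. Origin: underside, middle of the 90 x 48 outline; z up. Centre of mass x -7, y 13, z 18. Grip across the leaf near its middle. A 12 mm hole near its other end.
- right_hand_bracket: Loose right-hand steel bracket, 90 x 48 x 45 mm, 0.25-0.5 kg. Upright leaf 90 long (x), 8 thick, 45 high, at y 16 to 24 mm; foot 42 x 40 x 8 mm at x 3 to 45, y -24 to 16: with the foot towards you it is at the leaf's right end. Origin: underside, middle of the 90 x 48 outline; z up. Centre of mass x +7, y 13, z 18. Grip across the leaf near its middle. A 12 mm hole near its other end.
- left_hand_tray: Open cardboard tray, fixed, 206 (x) x 264 (y) mm, inside 190 x 246; origin: underside, middle; z up. Floor at z 4 mm; walls 42 high, 28 at the +y end, which faces the robot. A left-hand bracket, twin of the loose one, stands fixed in it, middle at x 0, y -70, leaf nearly along x; y -20 to 123 is empty. Which tray is at the robot's left varies.
- right_hand_tray: Open cardboard tray, fixed, 206 (x) x 264 (y) mm, inside 190 x 246; origin: underside, middle; z up. Floor at z 4 mm; walls 42 high, 28 at the +y end, which faces the robot. A right-hand bracket, twin of the loose one, stands fixed in it, middle at x 0, y -70, leaf nearly along x; y -20 to 123 is empty. Which tray is at the robot's left varies.

How it is judged (in metres and radians):
At the end, for the whole second after the job is handed in: Each loose bracket stands in the tray with the one of its own hand: its middle within 85 mm (tray x) and 115 mm (tray y) of the tray's centre, its underside within 10 mm of the tray's floor, upright within 10 degrees, released and at rest (x of left_hand_bracket in the frame of left_hand_tray between -0.085 and 0.085 m and y of left_hand_bracket in the frame of left_hand_tray between -0.115 and 0.115 m and z of left_hand_bracket in the frame of left_hand_tray below 0.014 m and angle between each of left_hand_bracket, right_hand_bracket's own z axis and vertical below 0.175 rad and linear speed of each of left_hand_bracket, right_hand_bracket below 0.02 m/s and angular speed of each of left_hand_bracket, right_hand_bracket below 0.2 rad/s and contact force between each of left_hand_bracket, right_hand_bracket and the fingers below 0.1 N and x of right_hand_bracket in the frame of right_hand_tray between -0.085 and 0.085 m and y of right_hand_bracket in the frame of right_hand_tray between -0.115 and 0.115 m and z of right_hand_bracket in the frame of right_hand_tray below 0.014 m); the robot touches nothing.
It also fails if it takes over 64 s, if anything falls off the work surface, if the arm or the gripper's body presses on something with over 40 N, if the wrist force passes 120 N, or if a joint passes its speed limit or range.

## Working session

There is one attempt and no reset: what is moved stays moved. The work goes in short steps, Python scripts to look and compute and a tool call to move; the robot and the scene stay as the last step left them, time stands still between calls to the robot, and variables do not carry over. Pictures are saved under pics/ and viewed, at most 10 in all, crops included, and the job is handed in when it is done.

Besides the shell and the picture viewer there is one more tool, called after ">>>" in YAML: its name, and indented under it one key for each argument. jog_arm: Moves the arm, as the interface text tells. Its arguments: {"type":"object","properties":{"rows":{"type":"array"},"claw":{"type":"number"}},"required":["rows"]}

```bash
mkdir -p pics
python3 - <<'E'
from station import *
import cv2
s=sense();print(s['time_s'],s['tcp_pos'],s['ee_rot'],finger_overhang)
for n in('scene','top'):
    im=capture(n);cv2.imwrite(f'pics/{n}0.png',im[:,:,::-1]);print(n,camera_model(n))
E
```

```text
0.0 [0.19154098 0.5944452  0.29116647] [[ 9.51733575e-01 -3.06924835e-01 -5.89646298e-04]
 [-3.06925389e-01 -9.51731232e-01 -2.11347694e-03]
 [ 8.74937635e-05  2.19244438e-03 -9.99997593e-01]] 0.0697
scene {'fovy': 43.9961996392599, 'cx': 277.5986284879673, 'cy': 208.44439766807412, 'eye': array([0.14934793, 0.69758739, 0.82782384]), 'rotation': array([[-0.79975984, -0.44935919,  0.398071  ],
       [-0.6000249 ,  0.57755993, -0.55352927],
       [ 0.01882361, -0.68154299, -0.73153594]])}
top {'fovy': 51.06403293843627, 'cx': 275.82669049470695, 'cy': 206.12717759147583, 'eye': array([0.48603817, 0.10487964, 0.98502113]), 'rotation': array([[-0.01075199, -0.9967283 ,  0.08010672],
       [-0.99981206,  0.01200849,  0.01522005],
       [-0.01613221, -0.07992802, -0.99667009]])}
```

View pics/top0.png

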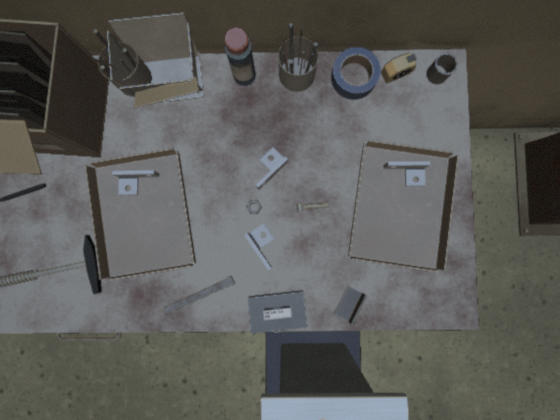

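View pics/scene0.png

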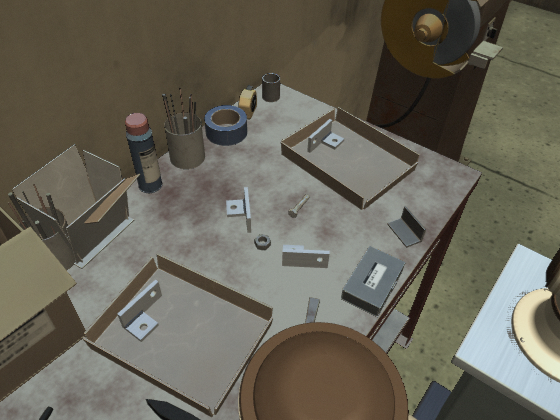

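```bash
cat > h.py <<'E'
import numpy as np,cv2
from station import *
def ray(n,uv,z,m=None):
    m=m or camera_model(n);f=210/np.tan(np.radians(m['fovy']/2))
    uv=np.atleast_2d(np.asarray(uv,float))
    d=np.c_[(uv[:,0]-m['cx'])/f,(uv[:,1]-m['cy'])/f,np.ones(len(uv))]@np.asarray(m['rotation']).T
    e=np.asarray(m['eye']);return e+d*((z-e[2])/d[:,2])[:,None]
E
python3 - <<'E'
from h import *
im=cv2.imread('pics/top0.png')
a=cv2.resize(im[140:280,230:310],None,fx=4.2,fy=4.2,interpolation=cv2.INTER_CUBIC)
cv2.imwrite('pics/c1.png',a)
for n,p in dict(L=[(92,161),(184,151),(194,266),(104,278)],R=[(364,143),(455,153),(444,269),(351,259)]).items():
    q=ray('top',p,.038);print(n,q.round(3).tolist(),[np.linalg.norm(q[i]-q[i-1]).round(3) for i in range(4)])
print(ray('top',[(285,160),(258,187),(247,234),(270,268)],.045).round(3))
E
```

```text
L [[0.666, 0.522, 0.038], [0.686, 0.319, 0.038], [0.435, 0.296, 0.038], [0.412, 0.49, 0.038]] [np.float64(0.256), np.float64(0.203), np.float64(0.251), np.float64(0.195)]
R [[0.698, -0.074, 0.038], [0.673, -0.27, 0.038], [0.424, -0.236, 0.038], [0.447, -0.04, 0.038]] [np.float64(0.253), np.float64(0.198), np.float64(0.251), np.float64(0.198)]
[[0.661 0.098 0.045]
 [0.603 0.157 0.045]
 [0.503 0.181 0.045]
 [0.43  0.133 0.045]]
```

View pics/c1.png

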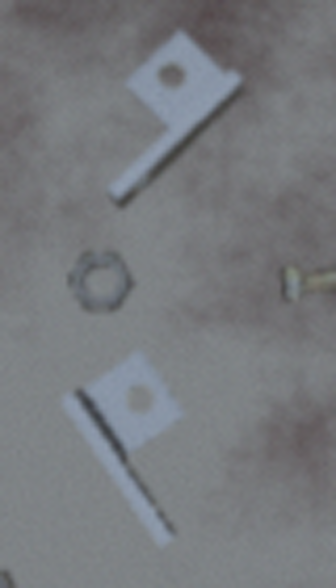

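>>> jog_arm:
  rows:
    - [[0.04,0.027,0,0],[0.04,0.027,0,0],[0.04,0.027,0,0],[0.04,0.027,0,0],[0.04,0.027,0,0],[0.04,0.027,0,0],[0.04,0.027,0,0],[0.04,0.027,0,0],[0.04,0.027,0,0],[0.04,0.027,0,0],[0.04,0.027,0,0],[0.04,0.027,0,0],[0,0,0,0.158],[0,0,0,0.158],[0,0,0,0.158],[0,0,0,0],[0,0,0,0]]
  claw: 1

```text
time_s: 2.22
tcp_pos: [0.549, 0.1392, 0.292]
ee_rot: [[0.708, -0.706, -0.0], [-0.706, -0.708, -0.0], [-0.0, 0.0, -1.0]]
wrist_force: [-0.1, 0.1, -0.5]
gripper_width: 0.999
gripper_force: 0.0
```

Run:
```python
from h import *
s=sense();m=camera_model('wrist');im=capture('wrist');cv2.imwrite('pics/w1.png',im[:,:,::-1])
import pickle;pickle.dump(m,open('w1.pkl','wb'))
print(s['time_s'],s['tcp_pos'].round(4),np.round(s['ee_rot'],3),s['joints'],m)
```

```text
2.225 [0.549  0.1392 0.292 ] [[ 0.708 -0.706 -0.   ]
 [-0.706 -0.708 -0.   ]
 [-0.     0.    -1.   ]] [ 3.06142538e+01  1.63702859e+01 -7.96439184e+00 -3.78522294e-03
 -6.56931973e+01  1.44969148e+01] {'fovy': 62.64720371839207, 'cx': 283.01759525568974, 'cy': 209.49506878592248, 'eye': array([0.60806474, 0.08084074, 0.38446743]), 'rotation': array([[-0.70589383, -0.67550058, -0.21310295],
       [-0.70831661,  0.67370643,  0.21073024],
       [ 0.00122043,  0.29969753, -0.95403349]])}
```

View pics/w1.png

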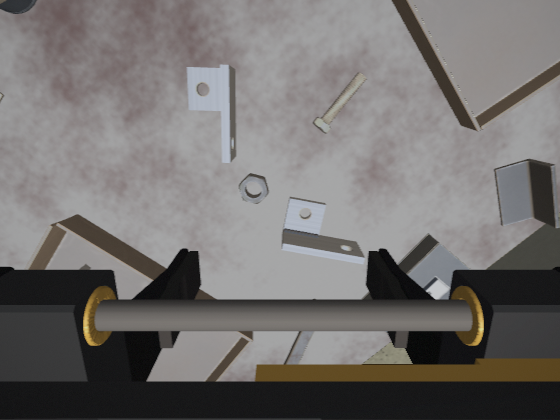

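Run:
```python
from h import *
g=cv2.cvtColor(cv2.imread('pics/w1.png'),cv2.COLOR_BGR2GRAY)
for r in (58,62,64,66,68,72,80,100,120,140,150,156,160,162,164,168): print(r,g[r,214:244])
im=cv2.imread('pics/w1.png');a=cv2.resize(im[55:270,180:375],None,fx=2.75,fy=2.75,interpolation=cv2.INTER_CUBIC);cv2.imwrite('pics/c2.png',a)
```

```text
58 [126 127 126 123 124 125 128 130 131 130 127 126 127 128 129 130 131 134
 135 138 139 140 140 142 144 143 143 144 145 148]
62 [130 129 127 126 124 123 123 124 126 129 131 130 130 129 130 130 129 130
 131 132 132 132 134 138 142 146 146 146 148 151]
64 [131 130 131 131 130 136 150 157 151 145 147 146 145 143 133 123 126 127
 128 129 129 130 131 134 138 141 144 144 147 149]
66 [133 134 135 133 132 147 172 182 180 180 182 183 182 181 157 105  96 115
 128 130 130 129 128 129 133 136 140 142 145 145]
68 [179 178 176 178 180 182 182 182 181 180 182 182 182 181 157 105  92  92
  91  96 116 131 132 132 133 135 139 142 142 142]
72 [179 178 176 177 181 181 182 182 181 180 182 183 182 181 165 122  92  92
  91  90  90 117 137 138 139 141 143 143 144 145]
80 [180 179 176 176 180 181 182 182 181 180 181 183 183 182 165 122  93  92
  92  92  91 124 146 148 147 147 147 147 146 148]
100 [182 180 179 178 179 181 183 183 182 181 182 183 184 183 174 138  92  93
  90  91  91 118 149 157 156 155 154 154 157 157]
120 [154 154 155 157 160 159 161 175 184 182 183 184 185 185 185 161 107  93
  91  92  91 1
[... 224 characters left out ...]
186 169 123 101
 101  92  91 102 141 164 164 165 165 166 166 166]
156 [154 153 154 156 157 158 159 165 179 183 183 183 185 186 186 176 138  91
  91  91  92 114 150 165 165 165 165 166 166 165]
160 [159 159 160 159 156 155 154 161 178 184 183 183 185 186 186 176 139 101
 139 160 161 162 163 165 165 165 165 164 163 162]
162 [160 161 160 160 158 156 155 160 171 178 179 183 185 186 186 176 155 152
 160 160 159 160 162 163 163 164 163 164 165 163]
164 [161 161 160 158 157 154 154 154 155 156 157 156 155 155 156 156 157 158
 158 158 160 161 163 162 162 162 163 164 165 163]
168 [157 157 154 152 152 150 150 153 154 154 155 156 158 158 155 154 154 155
 156 157 160 161 161 159 159 158 158 158 159 160]
```

View pics/c2.png

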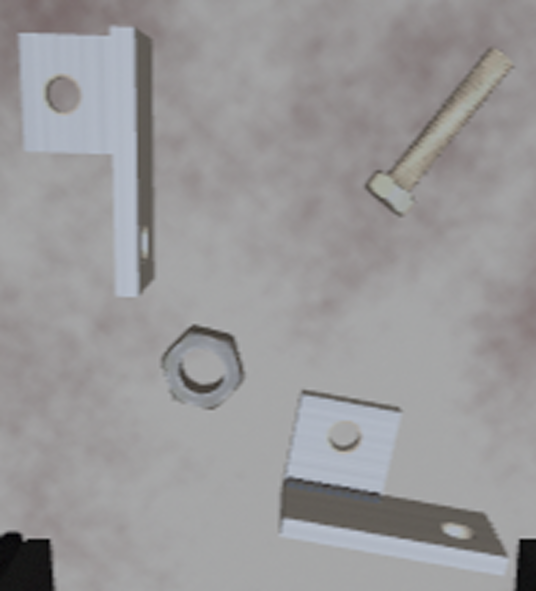

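Run:
```python
from h import *
import pickle;m=pickle.load(open('w1.pkl','rb'))
tcp=np.array([.549,.1392]);R=np.array([[.708,-.706],[-.706,-.708]])
def rep(p,m,n):
    for a in range(0,4,2):
        q=ray(n,p[a:a+2],.045,m);d=q[1]-q[0];c=q.mean(0)
        print(n,q.round(4).tolist(),'len',np.linalg.norm(d).round(4),'ang',np.degrees(np.arctan2(d[1],d[0])).round(2),'mid',c.round(4),'tool delta',((c[:2]-tcp)@R).round(4))
rep([(224.2,64.3),(226.1,163),(282.2,246.6),(364,260.5)],m,'wrist')
rep([(286.4,158.3),(257.6,185.5),(246.7,235.2),(269.3,268.6)],None,'top')
```

```text
wrist [[0.6682, 0.0959, 0.045], [0.6061, 0.1617, 0.045]] len 0.0904 ang 133.36 mid [0.6372 0.1288 0.045 ] tool delta [ 0.0698 -0.0549]
wrist [[0.5035, 0.1857, 0.045], [0.4294, 0.1346, 0.045]] len 0.09 ang -145.38 mid [0.4664 0.1602 0.045 ] tool delta [-0.0733  0.0434]
top [[0.6651, 0.0952, 0.045], [0.6067, 0.158, 0.045]] len 0.0858 ang 132.95 mid [0.6359 0.1266 0.045 ] tool delta [ 0.0704 -0.0524]
top [[0.5, 0.1821, 0.045], [0.4288, 0.1345, 0.045]] len 0.0857 ang -146.24 mid [0.4644 0.1583 0.045 ] tool delta [-0.0734  0.0462]
```

>>> jog_arm:
  rows:
    - [[0.0365,-0.0275,0,0],[0.0365,-0.0275,0,0],[0,0,0.05,0.03],[0,0,0.05,0],[0,0,0.05,0],[0,0,0.03,0],[0,0,0.026,0],[0,0,0,0],[0,0,0,0]]

```text
time_s: 3.4
tcp_pos: [0.6404, 0.1268, 0.0874]
ee_rot: [[0.686, -0.727, 0.002], [-0.728, -0.686, 0.0], [0.001, -0.002, -1.0]]
wrist_force: [-0.4, -0.0, 0.3]
gripper_width: 1.0
gripper_force: 0.0
```

>>> jog_arm:
  rows:
    - [[0,0,0,0],[0,0,0,0],[0,0,0,0],[0,0,0,0],[0,0,0,0],[0,0,0,0],[0,0,0,0],[0,0,0,0]]
  claw: 0

```text
time_s: 4.4
tcp_pos: [0.6397, 0.1265, 0.0862]
ee_rot: [[0.685, -0.728, -0.0], [-0.728, -0.685, -0.0], [-0.0, 0.0, -1.0]]
wrist_force: [0.7, 1.0, 0.9]
gripper_width: 0.172
gripper_force: 0.0
```

>>> jog_arm:
  rows:
    - [[0,0,0,0],[0,0,0,0],[0,0,0,0],[0,0,0,0],[0,0,-0.015,0],[0,0,-0.035,0],[0,0,-0.04,0],[0,0,0,0]]

```text
time_s: 5.4
tcp_pos: [0.6414, 0.1271, 0.1808]
ee_rot: [[0.686, -0.728, 0.008], [-0.728, -0.686, 0.003], [0.003, -0.008, -1.0]]
wrist_force: [0.1, 0.0, -4.5]
gripper_width: 0.091
gripper_force: 30.0
```

Run:
```python
from h import *
s=sense();print(s['tcp_pos'],s['gripper_width'],s['gripper_force'],s['wrist_force'],s['moment'])
a=capture('wrist')[:,:,::-1];b=capture('top')[:,:,::-1]
cv2.imwrite('pics/w2.png',cv2.resize(np.hstack([a,b]),(800,300),interpolation=cv2.INTER_AREA))
```

```text
[0.64141925 0.12707931 0.18082148] 0.09096782346489157 30.000452427193522 [ 0.14347216  0.0185124  -4.53337656] [0.06571936 0.01122366 0.01231232]
```

View pics/w2.png

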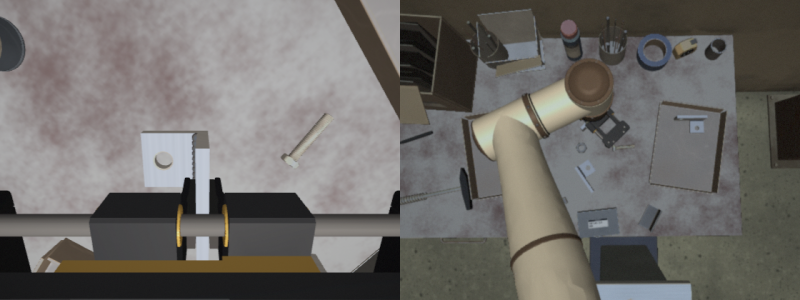

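The bracket is held upright at (165,160), with its foot ahead. Next I carry it to the left tray.

>>> jog_arm:
  rows:
    - [[-0.0483,-0.0118,0,0],[-0.0483,-0.0118,0,0],[-0.0483,-0.0118,0,0],[-0.0483,-0.0118,0,0],[-0.0483,-0.0118,0,0],[-0.0483,-0.0118,0,0],[0,0,0,0],[0,0,0,0],[0,0,0.04,0],[0,0,0,0],[0,0,0,0]]

```text
time_s: 6.88
tcp_pos: [0.4936, 0.3855, 0.1368]
ee_rot: [[0.685, -0.729, 0.001], [-0.729, -0.685, -0.0], [0.001, -0.0, -1.0]]
wrist_force: [0.3, 0.4, -3.4]
gripper_width: 0.093
gripper_force: 30.0
```

Run:
```python
from h import *
s=sense();print(s['tcp_pos'],s['gripper_width'],s['wrist_force'])
a=capture('wrist')[:,:,::-1];b=capture('scene')[:,:,::-1]
cv2.imwrite('pics/w3.png',cv2.resize(np.hstack([a,b]),(800,300),interpolation=cv2.INTER_AREA))
```

```text
[0.49356779 0.38548682 0.13681769] 0.09304408062495619 [ 0.29519121  0.38078976 -3.43835956]
```

View pics/w3.png

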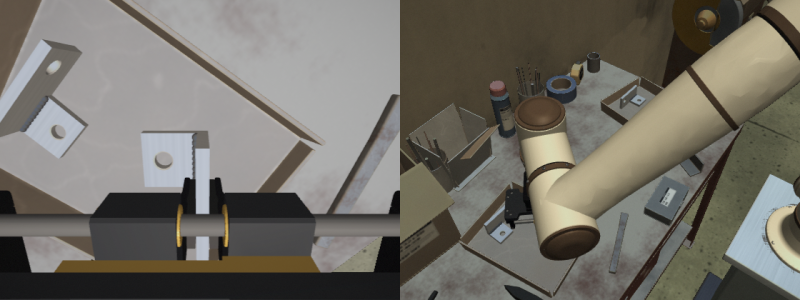

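>>> jog_arm:
  rows:
    - [[0,0,0.02,0],[0,0,0.015,0],[0,0,0.007,0],[0,0,0.003,0],[0,0,0,0],[0,0,0,0],[0,0,0,0]]

```text
time_s: 7.85
tcp_pos: [0.4928, 0.3862, 0.0917]
ee_rot: [[0.685, -0.728, 0.001], [-0.728, -0.685, 0.001], [-0.0, -0.001, -1.0]]
wrist_force: [0.4, -0.0, -4.5]
gripper_width: 0.083
gripper_force: 30.0
```

>>> jog_arm:
  rows:
    - [[0,0,0.0008,0],[0,0,0.0007,0],[0,0,0,0],[0,0,0,0]]

```text
time_s: 8.35
tcp_pos: [0.4927, 0.3861, 0.0902]
ee_rot: [[0.685, -0.728, 0.0], [-0.728, -0.685, 0.0], [0.0, -0.0, -1.0]]
wrist_force: [-1.1, -1.5, 0.5]
gripper_width: 0.088
gripper_force: 30.0
```

>>> jog_arm:
  rows:
    - [[0,0,0,0],[0,0,0,0],[0,0,0,0],[0,0,0,0],[0,0,0,0],[0,0,0,0]]
  claw: 0.55

```text
time_s: 9.1
tcp_pos: [0.4927, 0.3861, 0.0897]
ee_rot: [[0.685, -0.728, 0.0], [-0.728, -0.685, 0.0], [0.0, -0.0, -1.0]]
wrist_force: [0.4, -0.4, -0.3]
gripper_width: 0.541
gripper_force: 0.0
```

>>> jog_arm:
  rows:
    - [[0,0,-0.02,0],[0,0,-0.05,0],[0,0,-0.06,0],[0,0,-0.04,0],[0,0,0,-0.1774],[0,0,0,-0.1774],[0,0,0,-0.1774],[0,0,0,-0.1774],[0,0,0,-0.1774],[0,0,0,-0.1774],[0,0,0,-0.1774],[0,0,0,-0.1774],[0,0,0,0]]

```text
time_s: 10.72
tcp_pos: [0.4926, 0.386, 0.2597]
ee_rot: [[0.825, 0.566, -0.0], [0.566, -0.825, -0.0], [-0.0, -0.0, -1.0]]
wrist_force: [1.2, 0.5, 0.2]
gripper_width: 0.552
gripper_force: 0.0
```

>>> jog_arm:
  rows:
    - [[-0.0369,0.0429,0,0],[-0.0369,0.0429,0,0],[-0.0369,0.0429,0,0],[-0.0369,0.0429,0,0],[0,0,0,0],[0,0,0.04,0],[0,0,0,0],[0,0,0,0]]
  claw: 1

```text
time_s: 11.72
tcp_pos: [0.4692, 0.1619, 0.2207]
ee_rot: [[0.823, 0.568, 0.001], [0.568, -0.823, 0.0], [0.001, 0.001, -1.0]]
wrist_force: [0.4, 0.2, 0.3]
gripper_width: 1.001
gripper_force: 0.0
```

Run:
```python
from h import *
import pickle
s=sense();m=camera_model('wrist');pickle.dump(m,open('w4.pkl','wb'));print(s['tcp_pos'],s['ee_rot'])
a=capture('wrist')[:,:,::-1];cv2.imwrite('pics/w4.png',a)
f=210/np.tan(np.radians(m['fovy']/2))
for p in[(.5035,.1857,.045),(.4294,.1346,.045)]:
    c=m['rotation'].T@(np.array(p)-m['eye']);print(c[0]/c[2]*f+m['cx'],c[1]/c[2]*f+m['cy'])
```

```text
[0.46924509 0.16187524 0.22066966] [[ 8.23243396e-01  5.67686697e-01  1.45787657e-03]
 [ 5.67687079e-01 -8.23244404e-01  1.76866836e-04]
 [ 1.30059368e-03  6.82013238e-04 -9.99998922e-01]]
282.2588251611768 156.8417751823751
282.35327718831076 262.0437002327222
```

View pics/w4.png

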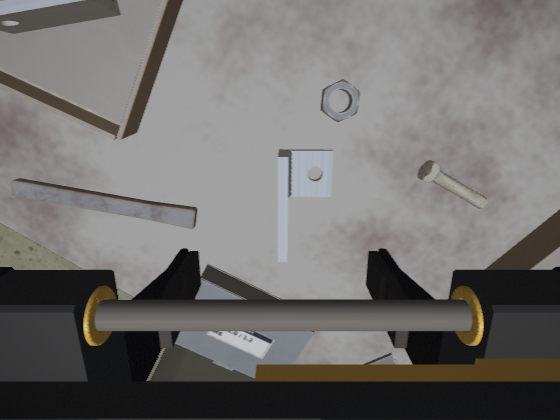

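The leaf runs along u≈283 from v 152 to 262. My predicted line was 282.3, so it is lined up and I can descend.

>>> jog_arm:
  rows:
    - [[0,0,0.05,0],[0,0,0.05,0],[0,0,0.025,0],[0,0,0.009,0],[0,0,0,0],[0,0,0,0]]

```text
time_s: 12.52
tcp_pos: [0.4694, 0.1617, 0.0872]
ee_rot: [[0.823, 0.568, 0.003], [0.568, -0.823, 0.002], [0.003, 0.0, -1.0]]
wrist_force: [0.1, -0.0, -0.2]
gripper_width: 0.998
gripper_force: 0.0
```

>>> jog_arm:
  rows:
    - [[0,0,0,0],[0,0,0,0],[0,0,0,0],[0,0,0,0],[0,0,0,0],[0,0,0,0],[0,0,0,0],[0,0,0,0],[0,0,0,0],[0,0,0,0],[0,0,0,0],[0,0,0,0]]
  claw: 0

```text
time_s: 14.02
tcp_pos: [0.4684, 0.161, 0.0857]
ee_rot: [[0.823, 0.567, -0.0], [0.567, -0.823, 0.0], [-0.0, -0.0, -1.0]]
wrist_force: [-0.1, -0.8, 1.0]
gripper_width: 0.089
gripper_force: 30.0
```

>>> jog_arm:
  rows:
    - [[0,0,-0.015,0],[0,0,-0.035,0],[0,0,-0.04,0],[0,0,0,0],[0,0,0,0]]

```text
time_s: 14.65
tcp_pos: [0.4674, 0.1603, 0.1745]
ee_rot: [[0.824, 0.567, -0.003], [0.567, -0.824, -0.001], [-0.003, -0.001, -1.0]]
wrist_force: [0.5, 0.1, -3.9]
gripper_width: 0.095
gripper_force: 30.0
```

>>> jog_arm:
  rows:
    - [[-0.0223,0.0437,0,0],[-0.0223,0.0437,0,0],[-0.0223,0.0437,0,0],[-0.0223,0.0437,0,0],[-0.0223,0.0437,0,0],[-0.0223,0.0437,0,0],[0,0,0,0],[0,0,0,0],[0,0,0.035,0],[0,0,0,0],[0,0,0,0]]

```text
time_s: 16.02
tcp_pos: [0.5076, -0.1301, 0.1412]
ee_rot: [[0.822, 0.569, 0.0], [0.569, -0.822, -0.0], [0.0, 0.001, -1.0]]
wrist_force: [0.9, 0.4, -2.8]
gripper_width: 0.089
gripper_force: 30.0
```

Run:
```python
from h import *
a=capture('wrist')[:,:,::-1];b=capture('scene')[:,:,::-1]
cv2.imwrite('pics/w5.png',cv2.resize(np.hstack([a,b]),(800,300),interpolation=cv2.INTER_AREA))
```

```text
(no output)
```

View pics/w5.png

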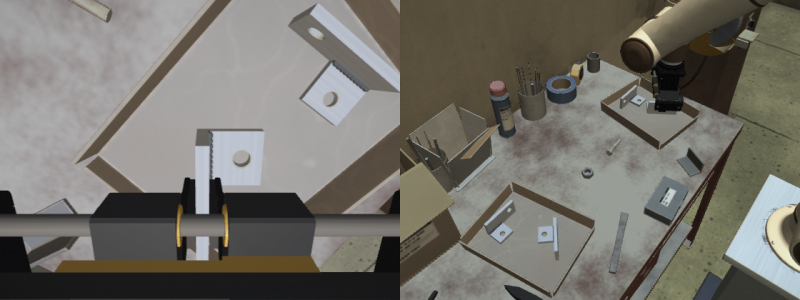

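The left bracket stands in its tray at (548,235) in the scene half. The right bracket hangs over the empty near half of its tray, clear of the twin at (335,95).

>>> jog_arm:
  rows:
    - [[0.007,0.005,0.02,0],[0,0,0.018,0],[0,0,0.008,0],[0,0,0.003,0],[0,0,0,0],[0,0,0,0],[0,0,0,0]]

```text
time_s: 17.0
tcp_pos: [0.5159, -0.131, 0.0922]
ee_rot: [[0.823, 0.567, 0.001], [0.567, -0.823, 0.0], [0.001, 0.001, -1.0]]
wrist_force: [-0.1, 0.8, -3.4]
gripper_width: 0.092
gripper_force: 30.0
```

>>> jog_arm:
  rows:
    - [[0,0,0.001,0],[0,0,0.001,0],[0,0,0,0],[0,0,0,0]]

```text
time_s: 17.5
tcp_pos: [0.5157, -0.131, 0.0897]
ee_rot: [[0.823, 0.567, -0.0], [0.567, -0.823, -0.0], [-0.0, -0.0, -1.0]]
wrist_force: [-0.5, -0.1, -2.4]
gripper_width: 0.094
gripper_force: 30.0
```

>>> jog_arm:
  rows:
    - [[0,0,0,0],[0,0,0,0],[0,0,0,0],[0,0,0,0],[0,0,0,0],[0,0,0,0]]
  claw: 0.5

```text
time_s: 18.25
tcp_pos: [0.5157, -0.131, 0.0898]
ee_rot: [[0.823, 0.567, 0.0], [0.567, -0.823, -0.0], [0.0, 0.0, -1.0]]
wrist_force: [1.2, -0.2, -0.7]
gripper_width: 0.495
gripper_force: 0.0
```

>>> jog_arm:
  rows:
    - [[0,0,-0.02,0],[0,0,-0.05,0],[0,0,-0.05,0],[0,0,-0.05,0],[0.025,-0.037,0,0],[0.025,-0.037,0,0],[0.025,-0.037,0,0],[0.025,-0.037,0,0],[0,0,0,0],[0,0,0,0],[0,0,0,0]]

```text
time_s: 19.62
tcp_pos: [0.5139, 0.0467, 0.2597]
ee_rot: [[0.824, 0.566, -0.0], [0.566, -0.824, -0.0], [-0.0, -0.0, -1.0]]
wrist_force: [-0.2, -0.5, -0.9]
gripper_width: 0.501
gripper_force: 0.0
```

Run:
```python
from h import *
print(sense()['joint_velocities'])
a=capture('top')[:,:,::-1];b=capture('scene')[:,:,::-1]
cv2.imwrite('pics/w6.png',cv2.resize(np.vstack([a[130:290,70:470],b[90:250,160:560]]),(800,640))[:600])
```

```text
[-0.27677824  0.04661662 -0.0023498   0.00922206 -0.04177872 -0.09708379]
```

View pics/w6.png

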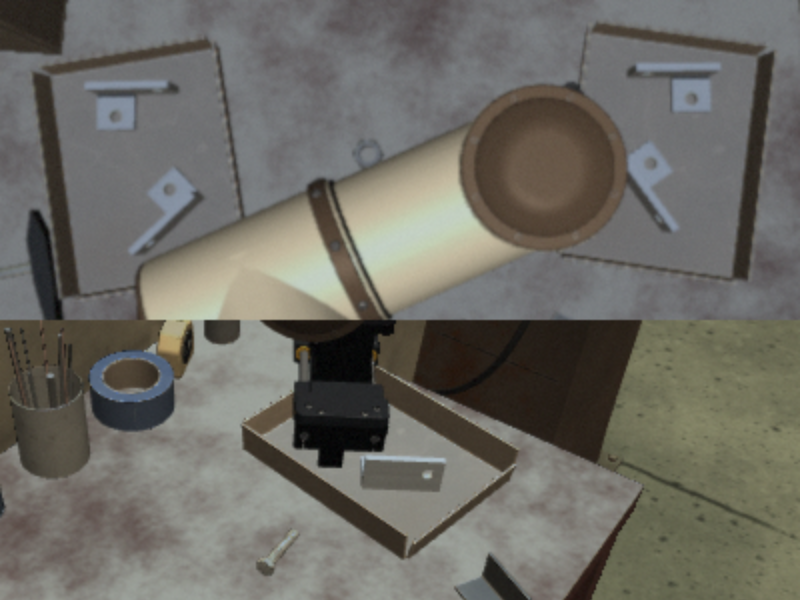

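Both loose brackets stand upright in the trays that match their hand: left at (165,210), right at (652,185). The gripper is clear of both.

```bash
python3 -c "
from station import *
print(finish_job())"
```

```text
the job is handed in; nothing more can be done
None
```

Both loose brackets stand upright and released in the trays of their own hand, and I handed the job in at about 20 s of the 64 s allowed; the hand-in returned no verdict.

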